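Deburr a batch of brass nuts in the bead pot

TASK

Deburr the brass nuts: lift the lid off the steel pot of ceramic beads and lay it on the rubber mat, put every brass nut from the bench into the pot, then take the stirring rod from its stand and, with its tip down on a level with the beads, stir anticlockwise (seen from above) for about three wide full turns so that the beads are well shifted. Stand the rod back in its stand down to its collar, and put the lid back on the pot, fully home. Spill no beads and leave the jars and the screwdriver where they are.

Things in the scene. Friction and masses are not known exactly. Their poses are not given: they have to be found in the camera images.
- pot: round open steel pot, fixed to the bench: smooth inside, inner radius 70, outer radius 74 (84 at its 3 mm foot flange), rim 60 mm high, inner floor 5 mm above the bench; origin at the centre of its underside, on the bench; axes parallel to the world (x away from the robot, y to its left)
- lid: loose aluminium lid, 220 g: disc of radius 78, 5 mm thick; below it a plug of radius 62, 8 mm deep, that goes inside the pot; on top an upright black round knob, diameter 24. Origin at the centre of the plug's underside, z up: disc 8 to 13, knob 13 to 45 mm above it. Closed, the origin is 52 mm above the pot's origin; on the mat, 4 mm above the bench
- mat: black rubber mat, 190 x 190 x 4 mm, fixed on the bench at the right; origin at the centre of its underside
- stand: grey round rod stand, fixed: 64 mm in diameter (76 mm foot), 58 mm high, with a hole of radius 15 mm down its middle; origin at the centre of its underside. Beside it no gripper room is needed: the rod is taken by its handle above
- stand_mouth (a point): centre of the stand's hole at its top, 58 mm above the bench
- rod: stirring rod, upright in the stand, 140 g, 122 mm long: smooth steel shaft, diameter 14; collar of radius 21, 50 to 54 mm above the tip, which rests on the stand and carries the rod; square wooden handle 20 x 20 mm, 72 to 122 mm above the tip, flats facing its x and y axes. Origin at the tip, z up. In the stand the tip is 8 mm above the bench
- rod_tip (a point): lower end of the stirring rod, on its axis
- nut0: brass hexagonal nut blank, 20 mm across flats, 23 mm across corners, 14 mm high, 35 g, dark bore; lies flat on the bench at the left; origin at the centre of its underside, z along the bore, one pair of flats faces its x axis (the others at 60 and 120 degrees); absent in some starts
- nut1: brass hexagonal nut blank, 20 mm across flats, 23 mm across corners, 14 mm high, 35 g, dark bore; lies flat on the bench at the left; origin at the centre of its underside, z along the bore, one pair of flats faces its x axis (the others at 60 and 120 degrees); absent in some starts
- nut2: brass hexagonal nut blank, 20 mm across flats, 23 mm across corners, 14 mm high, 35 g, dark bore; lies flat on the bench at the left; origin at the centre of its underside, z along the bore, one pair of flats faces its x axis (the others at 60 and 120 degrees); absent in some starts
- nut3: brass hexagonal nut blank, 20 mm across flats, 23 mm across corners, 14 mm high, 35 g, dark bore; lies flat on the bench at the left; origin at the centre of its underside, z along the bore, one pair of flats faces its x axis (the others at 60 and 120 degrees); absent in some starts
- bead0_center (a point): centre of one of the eight loose smooth, slippery white ceramic beads, diameter 20 mm, 12 g, lying on the pot's floor (hidden under the lid at first)
- bead1_center (a point): centre of one of the eight loose smooth, slippery white ceramic beads, diameter 20 mm, 12 g, lying on the pot's floor (hidden under the lid at first)
- bead2_center (a point): centre of one of the eight loose smooth, slippery white ceramic beads, diameter 20 mm, 12 g, lying on the pot's floor (hidden under the lid at first)
- bead3_center (a point): centre of one of the eight loose smooth, slippery white ceramic beads, diameter 20 mm, 12 g, lying on the pot's floor (hidden under the lid at first)
- bead4_center (a point): centre of one of the eight loose smooth, slippery white ceramic beads, diameter 20 mm, 12 g, lying on the pot's floor (hidden under the lid at first)
- bead5_center (a point): centre of one of the eight loose smooth, slippery white ceramic beads, diameter 20 mm, 12 g, lying on the pot's floor (hidden under the lid at first)
- bead6_center (a point): centre of one of the eight loose smooth, slippery white ceramic beads, diameter 20 mm, 12 g, lying on the pot's floor (hidden under the lid at first)
- bead7_center (a point): centre of one of the eight loose smooth, slippery white ceramic beads, diameter 20 mm, 12 g, lying on the pot's floor (hidden under the lid at first)
- jar_a: bystander: small amber jar with a white cap, diameter 40, 68 mm high, loose; origin under its centre
- jar_b: bystander: small amber jar with a white cap, diameter 40, 68 mm high, loose; origin under its centre
- tin: bystander: green grease tin, fixed, diameter 68, 66 mm high; origin under its centre
- screwdriver: bystander: loose screwdriver, 160 mm long, lying on the bench along its x axis; origin under its middle

How it is judged:
By the outcome, as a careful person would: the job done as asked, in the order asked, and still so for the second after the job is handed in, with the robot touching nothing.
Of nut0, nut1, nut2, nut3 only 2 to 4 are there at a start; the rules pass over those that are not, and their reading is None.
At some moment in a run one of nut0, nut1, nut2, nut3 may be knocked a few centimetres aside while the robot is not near it.
It also fails if it takes over 210 s, if anything falls off the work surface, if the arm or the gripper's body presses on something with over 40 N, if the wrist force passes 120 N, or if a joint passes its speed limit or range.

ROBOT

A 6-joint arm with a two-finger parallel gripper is mounted at the origin on the work surface. World frame = base frame: x ahead of the robot, y to its left, z up, the work surface at z = 0. Lengths are in m, angles in rad, forces in N, time in s.
With the tool pointing down it reaches from about 0.275 to 0.725 m from the base axis. Payload 5.6 kg.
Tool frame: the origin (TCP) lies on the centre line of the jaws, within the pads' length; the fingertips stand 8 mm ahead of it and the grasp point (between the pads) lies 11 mm behind it (bot.tips_ahead is the distance from the TCP to the fingertips, in m); z points along the fingers, y is the line along which they close (so a half turn about z gives the same grasp; the last joint's range is limited). The gripper opens to 85 mm and grips with 20 to 120 N. Pads are 22 mm wide; open, the fingers measure 114 mm over their backs; the gripper's body (76 mm by 85 mm) begins 54 mm behind the grasp point. The pads swing forward as they close: fully open they stand 13 mm farther back than shut.
Start: joints at [-1.007, 0.255, 0.108, 0, -1.424, -0.285], TCP at [0.151, -0.529, 0.239] pointing down, gripper open.
Joint ranges: [-2.95, 2.95], [-1.21, 1.97], [-1.09, 1.5], [-2.87, 1.71], [-2.94, -0.07], [-3.05, 3.05]. Speed limits (rad/s): [2.57, 2.57, 3.14, 3.14, 3.14, 3.14].

INTERFACE

Orientations are given as [roll, pitch, yaw] about the fixed x, y, z axes, in that order (R = Rz(yaw) Ry(pitch) Rx(roll)).
In Python, from station import bot gives the robot as it stands.
- The arm moves only by the tool carry_out, never from a script. Its arguments are lists of equal length, an entry for each row: "translation": the shift along the tool's x, y, z in mm, a list of three; "roll": the turn about the tool's z in rad; "jaw": the closure, from -1 (fully open) to 1 (shut). In form: {"translation": [[dx, dy, dz], ...], "roll": [roll, ...], "jaw": [jaw, ...]}. A call has 1 to 20 rows; each row shifts and turns the commanded pose from where the row before left it, along the tool's axes as they then stand; what a row does not reach is not made up. A row lasts 1/10 s, in which the tool goes at most 50 mm and 8.59 degrees, less where a joint would pass 70% of its speed; a pose out of reach is approached as far as the arm can. A call is refused whole if a number of a shift passes 50 or a number of a turn 0.15, either way. A call with a gripper value outside its range is refused whole. The fingers move at their own pace and stop on an object; the grip force is fixed at half the most. Time passes only in rows, so rows that do not move let the fingers close. It gives the time, the measured TCP pose, the force, the opening and the grip force at its end, in the units of the state.
- bot.observe(): the state, without advancing time (a new reading comes with each control period).
- bot.get_image(name): name is "scene" or "top" or "wrist"; returns a dict with "pixels" (480x640x3 uint8, red, green, blue), "z_map" (480x640 float32, m along the optical axis (not along the pixel's ray), 0 where there is no reading), "camera_matrix" (3x3 intrinsics, pixels), "world_to_cam" (4x4, takes a point from world to camera coordinates); the wrist camera has in their place "tool_from_camera" (4x4, takes a point from camera to tool coordinates, whose origin is the TCP and whose axes are the flange's). Camera axes: x right, y up, looking along -z (the intrinsics and any distortion apply to the point x, -y, -z); pixel columns grow to the right and rows downward; lengths in m; the calibration is good to about 2 mm. The wrist camera is an equidistant fisheye: a pixel r from the principal point sees the ray r / f radians off the axis. A picture is of the moment at which its call begins: read the wrist's pose just before it.
- bot.sign_off(): hands the job in; it is judged then, once.
The state is a dict: "t": time; "joints": joint angles; "joint_vel": joint speeds; "joint_torque": joint torques, N m; "position": TCP position; "ee_rot": TCP orientation; "ft_force": force on the tool from outside, world axes, zero at the start; "torque": the same for the moment, N m; "opening": finger opening in m; "grip_force": force on a finger pad.
Only numpy, scipy, OpenCV 4.12 (cv2) and the standard library are available. Lean on these libraries where they do the work, as an engineer would, in place of code of your own. Each camera call takes 0.05 s, during which the arm holds its last target. There are 200 camera calls.

## Working session

There is one attempt and no reset: what is moved stays moved. The work goes in short steps, Python scripts to look and compute and a tool call to move; the robot and the scene stay as the last step left them, time stands still between calls to the robot, and variables do not carry over. Pictures are saved under pics/ and viewed, at most 18 in all, crops included, and the job is handed in when it is done.

Besides the shell and the picture viewer there is one more tool, called after "Emit:" as name(argument=value, ...), one argument or row to a line, values as JSON. carry_out: Moves the arm, as the interface text tells. Its arguments: {"type":"object","properties":{"translation":{"type":"array"},"roll":{"type":"array"},"jaw":{"type":"array"}},"required":["translation","roll","jaw"]}

```bash
ls; mkdir -p pics; cat > h.py <<'E'
import numpy as np, cv2
from station import bot
def shot(n,fn=None):
    d=bot.get_image(n)
    if fn: cv2.imwrite('pics/'+fn,cv2.cvtColor(d['pixels'],cv2.COLOR_RGB2BGR))
    return d
def ray(d,uv):
    K=np.array(d['camera_matrix']);T=np.linalg.inv(np.array(d['world_to_cam']))
    v=np.linalg.inv(K)@np.array([uv[0],uv[1],1.]);v=np.array([v[0],-v[1],-v[2]])
    return T[:3,3],T[:3,:3]@v
def plane(d,uv,z):
    o,v=ray(d,uv);return o+v*(z-o[2])/v[2]
def cloud(d):
    z=d['z_map'];K=np.array(d['camera_matrix']);T=np.linalg.inv(np.array(d['world_to_cam']))
    u,v=np.meshgrid(np.arange(640),np.arange(480))
    p=np.stack([(u-K[0,2])/K[0,0]*z,-(v-K[1,2])/K[1,1]*z,-z],-1)
    return p@T[:3,:3].T+T[:3,3]
E
python3 - <<'E'
from h import *
s=bot.observe();print(s)
for n in('scene','top'):
    d=shot(n,n+'0.png');print(n,d['camera_matrix'],d['world_to_cam'],[k for k in d])
E
```

```text
pics
{'t': 0.0, 'joints': array([-1.00740337e+00,  2.55774614e-01,  1.07023721e-01, -4.80509484e-04,
       -1.42388176e+00, -2.84591487e-01]), 'joint_vel': array([ 2.62302461e-04,  3.95833700e-04,  6.95470319e-05, -9.59922257e-04,
        5.25685669e-04, -6.90097070e-04]), 'joint_torque': array([ 6.76792897e-04, -3.86630702e+01,  2.37932897e+01,  5.36495090e+00,
       -6.17310972e-03, -1.91660251e-05]), 'position': array([ 0.15129245, -0.52829775,  0.23838791]), 'ee_rot': array([ 3.13969676e+00, -5.94920292e-05, -2.86286190e+00]), 'ft_force': array([-0.3445006 ,  0.66298379,  0.60398153]), 'torque': array([ 0.01650599, -0.06286102,  0.01112472]), 'grip_force': 0.0, 'opening': 0.0855291700437211}
scene [[520.07200499   0.         312.18825831]
 [  0.         520.07200499 237.14548228]
 [  0.           0.           1.        ]] [[-0.80252388  0.59638361  0.01679293  0.40475155]
 [-0.40792624 -0.56903097  0.71400276  0.19347506]
 [ 0.43537524  0.56615399  0.69994147 -1.34602374]
 [ 0.          0.          0.          1.        ]] ['pixels', 'z_map', 'camera_matrix', 'world_to_cam']
top [[459.75945547   0.         318.05820168]
 [  0.         459.75945547 236.86939086]
 [  0.           0.           1.        ]] [[ 0.01491998 -0.99984509  0.00933716  0.01705804]
 [ 0.99209227  0.01596686  0.1244909  -0.55209242]
 [-0.1246207   0.00740592  0.99217682 -1.02039115]
 [ 0.          0.          0.          1.        ]] ['pixels', 'z_map', 'camera_matrix', 'world_to_cam']
```

View pics/top0.png

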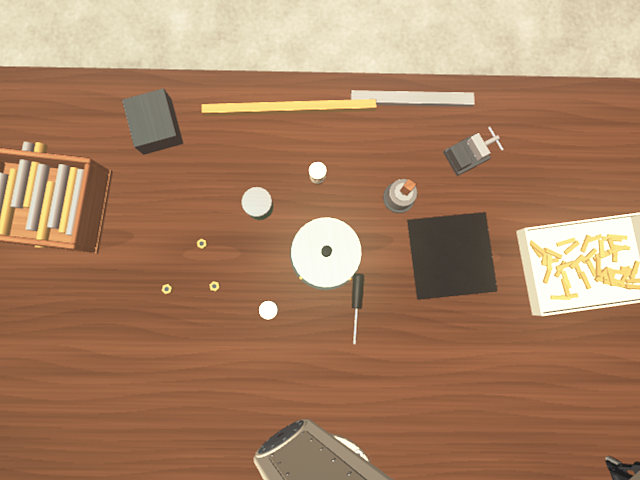

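View pics/scene0.png

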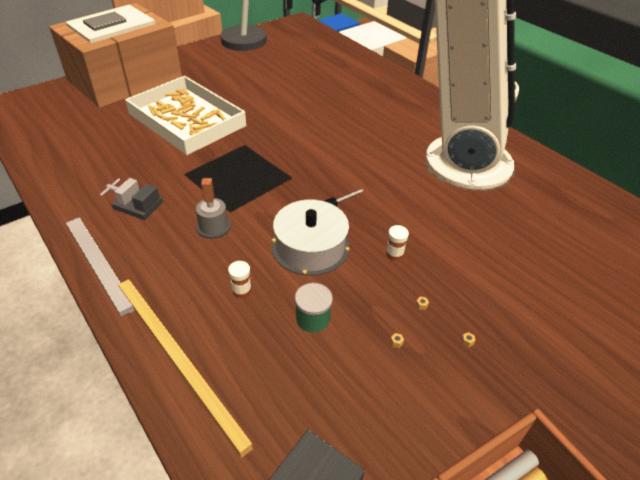

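The top view shows the lid at (326,251), mat at (452,255), rod handle at (407,186), and three nuts at (201,243), (214,286) and (167,289). The jars are at (317,171) and (268,310), the tin at (257,202) and the screwdriver at (356,305). The scene view agrees and shows no fourth nut.

```bash
cat >> h.py <<'E'
def blob(m,box):
    q=np.zeros_like(m,np.uint8);x0,y0,x1,y1=box;q[y0:y1,x0:x1]=m[y0:y1,x0:x1]
    c,_=cv2.findContours(q,cv2.RETR_EXTERNAL,cv2.CHAIN_APPROX_NONE)
    return max(c,key=cv2.contourArea)[:,0].astype(np.float32)
def wpts(d,c,z): return np.array([plane(d,p,z)[:2] for p in c],np.float32)*1000
E
python3 - <<'E'
from h import *
d=shot('top');g=d['pixels'].astype(int);hsv=cv2.cvtColor(d['pixels'],cv2.COLOR_RGB2HSV)
P=cloud(d)
for n,(u,v) in dict(lid=(310,240),knob=(326,251),mat=(452,255),tin=(257,202),rod=(407,186),jarA=(317,171),jarB=(268,310)).items(): print(n,np.round(P[v,u]*1000))
lid=blob(g.min(2)>150,(285,210,370,295));w=wpts(d,lid,.065);print('lid',cv2.fitEllipse(w),cv2.minEnclosingCircle(w))
kn=blob(g.max(2)<70,(315,240,338,262));w=wpts(d,kn,.097);print('knob',cv2.minEnclosingCircle(w))
m=blob(g.max(2)<50,(400,205,500,305));w=wpts(d,m,.004);print('mat',cv2.minAreaRect(w))
r=blob((hsv[...,0]<15)&(hsv[...,1]>100)&(g[...,0]>120),(395,175,418,200));w=wpts(d,r,.130);print('rod',len(r),cv2.minAreaRect(w))
print(cv2.minAreaRect(r))
for b in((190,233,212,254),(203,275,225,297),(156,278,178,300)):
    n=blob((hsv[...,0]>17)&(hsv[...,0]<40)&(hsv[...,1]>60)&(hsv[...,2]>140),b);w=wpts(d,n,.014);print('nut',cv2.minEnclosingCircle(w),cv2.minAreaRect(w),np.round(w.mean(0)))
for b,z in(((300,155,335,190),.068),((255,298,282,323),.068)):
    j=blob(g.min(2)>150,b);print('jar',cv2.minEnclosingCircle(wpts(d,j,z)))
t=blob(g.max(2)<70,(345,268,368,312));print('sd',cv2.minAreaRect(wpts(d,t,.02)))
x=g[:,:,:].astype(np.uint8)[:,:,::-1]
a=cv2.resize(x[170:212,380:424],(400,382),interpolation=cv2.INTER_CUBIC);
b=cv2.resize(x[233:301,155:228],(400,373),interpolation=cv2.INTER_CUBIC)
s=shot('scene');y=s['pixels'][:,:,::-1]
c=cv2.resize(y[170:240,190:240],(286,400))
cv2.imwrite('pics/z1.png',np.hstack([cv2.copyMakeBorder(k,0,400-k.shape[0],0,0,0) for k in(a,b)]))
E
```

```text
lid [541.  44.  64.]
knob [513.   9.  99.]
mat [ 518. -291.    4.]
tin [624. 164.  66.]
rod [ 652. -161.  127.]
jarA [699.  30.  64.]
jarB [386. 132.  69.]
lid ((515.2083129882812, 8.195615768432617), (154.38027954101562, 154.70265197753906), 22.230127334594727) ((515.1639404296875, 8.11113166809082), 78.43352508544922)Traceback (most recent call last):
  File "<stdin>", line 6, in <module>
  File "h.py", line 21, in blob
    return max(c,key=cv2.contourArea)[:,0].astype(np.float32)
           ~~~^^^^^^^^^^^^^^^^^^^^^^^
ValueError: max() iterable argument is empty
```

```bash
python3 - <<'E'
from h import *
d=shot('top');g=d['pixels'].astype(int);hsv=cv2.cvtColor(d['pixels'],cv2.COLOR_RGB2HSV)
P=cloud(d)
print(g[251,326],g[255,452],g[186,407],g[290,358])
def T(n,f):
    try: print(n,f())
    except Exception as e: print(n,e)
T('knob',lambda:cv2.minEnclosingCircle(wpts(d,blob(g.max(2)<110,(315,240,338,262)),.097)))
T('mat',lambda:cv2.minAreaRect(wpts(d,blob(g.max(2)<60,(400,205,505,305)),.004)))
r=(hsv[...,0]<15)&(hsv[...,1]>90)&(g[...,0]>110)
T('rod',lambda:cv2.minAreaRect(wpts(d,blob(r&(P[...,2]>.12),(395,175,420,200)),.130)))
for b in((190,233,212,254),(203,275,225,297),(156,278,178,300)):
    T('nut',lambda:(lambda w:(cv2.minEnclosingCircle(w),cv2.minAreaRect(w)))(wpts(d,blob((hsv[...,0]>17)&(hsv[...,0]<40)&(hsv[...,1]>60)&(hsv[...,2]>140),b),.014)))
for b,z in(((300,155,335,190),.068),((255,298,282,323),.068)):
    T('jar',lambda:cv2.minEnclosingCircle(wpts(d,blob(g.min(2)>150,b),z)))
T('sd',lambda:cv2.minAreaRect(wpts(d,blob(g.max(2)<70,(345,268,368,312)),.02)))
x=d['pixels'][:,:,::-1]
a=cv2.resize(x[170:212,380:424],(400,382),interpolation=cv2.INTER_CUBIC);
b=cv2.resize(x[233:301,155:228],(400,373),interpolation=cv2.INTER_CUBIC)
cv2.imwrite('pics/z1.png',np.hstack([cv2.copyMakeBorder(k,0,400-k.shape[0],0,0,0) for k in(a,b)]))
E
```

```text
[105 104  85] [67 61 52] [226 154 102] [105 100  86]
knob ((513.65771484375, 7.666864395141602), 11.271666526794434)
mat ((416.1195068359375, -218.6112060546875), (0.0, 0.0), 0.0)
rod ((654.1566162109375, -165.3328857421875), (19.852092742919922, 22.718305587768555), 53.61494445800781)
nut (((535.3395385742188, 296.8576965332031), 11.59433364868164), ((534.443115234375, 296.7023620605469), (21.24628257751465, 20.90687370300293), 2.7272682189941406))
nut (((437.58087158203125, 263.4655456542969), 12.089061737060547), ((437.2949523925781, 263.3779602050781), (21.871601104736328, 21.58023452758789), 16.510807037353516))
nut (((429.080322265625, 372.14849853515625), 11.589776039123535), ((429.0872802734375, 372.20465087890625), (20.56866455078125, 20.822132110595703), 0.8668860197067261))
jar ((695.3704223632812, 29.311771392822266), 24.52500343322754)
jar ((386.53179931640625, 133.13902282714844), 20.367921829223633)
sd ((406.73828125, -73.6510238647461), (4.421105861663818, 28.122488021850586), 76.07380676269531)
```

View pics/z1.png

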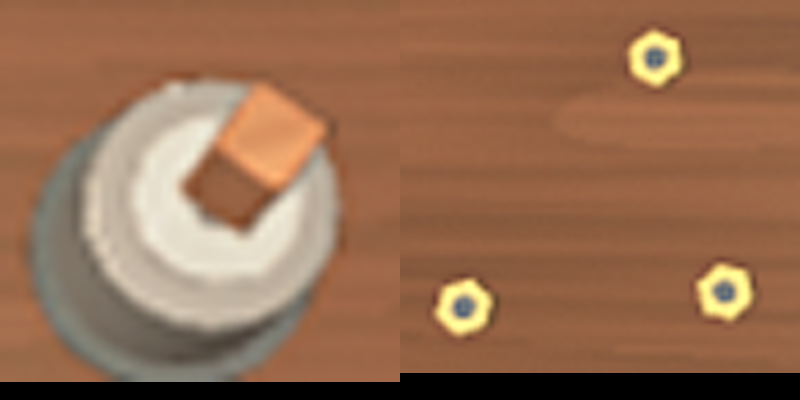

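Handle flats lie at about 54° in world. Two of the nuts have clear corners. I'll turn the tool to yaw −π and go over the lid.

Emit:
carry_out(
  translation=[
    [0,0,0],
    [0,0,0],
    [-26,38,0],
    [-26,38,0],
    [-26,38,0],
    [-26,38,0],
    [-26,38,0],
    [-26,38,0],
    [-26,38,0],
    [-26,38,0],
    [-26,38,0],
    [-26,38,0],
    [-26,38,0],
    [-26,38,0],
    [-26,38,0],
    [-26,38,0],
    [0,0,0],
    [0,0,0],
  ],
  roll=[0.14,0.139,0,0,0,0,0,0,0,0,0,0,0,0,0,0,0,0],
  jaw=[-1,-1,-1,-1,-1,-1,-1,-1,-1,-1,-1,-1,-1,-1,-1,-1,-1,-1],
)

```text
t: 2.0
position: [0.5156, 0.0039, 0.2386]
ee_rot: [-3.141, -0.002, -3.14]
ft_force: [-0.7, -0.1, -0.1]
opening: 0.0852
grip_force: 0.0
```

```bash
cat >> h.py <<'E'
from scipy.spatial.transform import Rotation as Ro
def st():
    s=bot.observe();p=s['position']*1000
    print('t%.2f'%s['t'],'pos',np.round(p,1),'rpy',np.round(s['ee_rot'],4),'F',np.round(s['ft_force'],1),'open %.1f grip %.1f'%(s['opening']*1000,s['grip_force']),'j',np.round(s['joints'],2));return s
def to(x,y,z):
    s=bot.observe();R=Ro.from_euler('xyz',s['ee_rot']).as_matrix()
    d=R.T@(np.array([x,y,z])-s['position']*1000);print('tool delta',np.round(d,1),'norm %.0f'%np.linalg.norm(d))
def wpix(d,s,P):
    """world points (m) -> wrist fisheye pixels and back helper"""
    K=np.array(d['camera_matrix']);return K
def wray(d,s,uv):
    K=np.array(d['camera_matrix']);T=np.array(d['tool_from_camera']);R=Ro.from_euler('xyz',s['ee_rot']).as_matrix()
    a=np.array([(uv[0]-K[0,2]),(uv[1]-K[1,2])]);r=np.hypot(*a);th=r/K[0,0]
    v=np.array([0,0,-1.]) if r<1e-9 else np.array([a[0]/r*np.sin(th),-a[1]/r*np.sin(th),-np.cos(th)])
    return s['position']+R@T[:3,3],R@T[:3,:3]@v
def wplane(d,s,uv,z):
    o,v=wray(d,s,uv);return (o+v*(z-o[2])/v[2])[:2]*1000
E
python3 - <<'E'
from h import *
s=st();print(bot.tips_ahead);to(514.8,8,80)
d=shot('wrist','w1.png');print(d['camera_matrix'],np.round(d['tool_from_camera'],3))
g=d['pixels'].astype(int)
E
```

```text
t2.00 pos [515.6   3.9 238.6] rpy [-3.1412e+00 -1.5000e-03 -3.1401e+00] F [-0.7 -0.1 -0.1] open 85.2 grip 0.0 j [ 0.31  0.19  0.02 -0.   -1.4  -1.88]
0.008
tool delta [  0.5   4.1 158.6] norm 159
[[371.64829954   0.         320.80696321]
 [  0.         371.64829954 240.35584921]
 [  0.           0.           1.        ]] [[-0.     0.955  0.295  0.075]
 [ 1.     0.    -0.001  0.001]
 [-0.001  0.295 -0.955 -0.135]
 [ 0.     0.     0.     1.   ]]
```

View pics/w1.png

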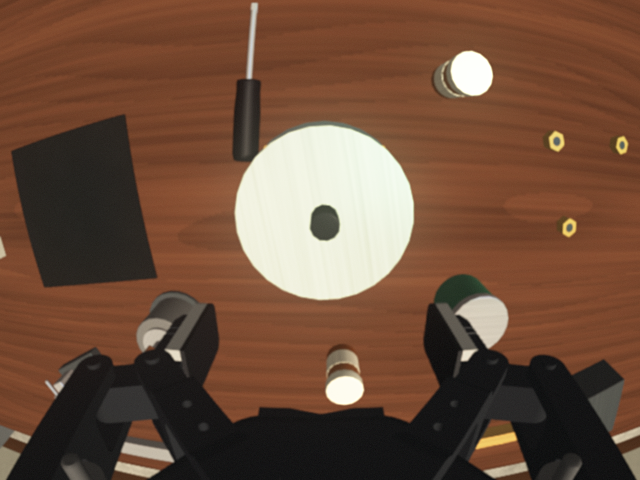

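Wrist view: lid centred at about (324,212), mat at left, screwdriver clear of the pot, nuts at (556,141), (621,145) and (569,227).

```bash
python3 - <<'E'
from h import *
s=bot.observe();d=shot('wrist');g=d['pixels'].astype(int);hsv=cv2.cvtColor(d['pixels'],cv2.COLOR_RGB2HSV)
f=lambda c,z:np.array([wplane(d,s,p,z) for p in c],np.float32)
print('lid',cv2.fitEllipse(f(blob(g.min(2)>140,(225,115,425,305)),.065)))
q=blob((g.max(2)<110),(300,200,350,250));print('knob px',q.min(0),q.max(0))
print('mat',cv2.minAreaRect(f(blob(g.max(2)<80,(5,110,165,295)),.004)), [wplane(d,s,p,.004) for p in((12,152),(125,115),(157,277),(45,286))])
m=(hsv[...,0]>15)&(hsv[...,0]<40)&(hsv[...,1]>60)&(hsv[...,2]>140)
for b in((540,125,572,158),(607,130,635,160),(555,212,585,242)):
    print('nut',cv2.minEnclosingCircle(f(blob(m,b),.014)))
E
```

```text
lid ((514.2306518554688, 8.11156177520752), (154.76614379882812, 155.0719451904297), 63.71982955932617)
knob px [312. 206.] [339. 239.]
mat ((516.359375, -289.0507507324219), (189.24337768554688, 190.24984741210938), 6.614522933959961) [array([ 435.27093333, -392.66045447]), array([ 413.07726106, -206.1999524 ]), array([ 598.46988635, -185.26762381]), array([ 619.09972286, -370.93412326])]
nut ((435.6605224609375, 264.8826599121094), 12.095394134521484)
nut ((427.8538513183594, 374.6801452636719), 12.20853042602539)
nut ((534.318115234375, 298.96075439453125), 12.204792976379395)
```

Emit:
carry_out(
  translation=[
    [0,4,40],
    [0,0,40],
    [0,0,40],
    [0,0,20],
    [0,0,10],
    [0,0,0],
    [0,0,0],
  ],
  roll=[0,0,0,0,0,0,0],
  jaw=[-1,-1,-1,-1,-1,-1,-1],
)

```text
t: 2.8
position: [0.5163, 0.0068, 0.0907]
ee_rot: [3.141, 0.002, 3.141]
ft_force: [-0.3, 0.3, 0.0]
opening: 0.0852
grip_force: 0.0
```

Emit:
carry_out(
  translation=[
    [1.5,1,10],
    [0,0,0],
    [0,0,0],
    [0,0,0],
    [0,0,0],
    [0,0,0],
    [0,0,0],
    [0,0,0],
    [0,0,0],
    [0,0,0],
  ],
  roll=[0,0,0,0,0,0,0,0,0,0],
  jaw=[-1,-1,1,1,1,1,1,1,1,1],
)

```text
t: 3.8
position: [0.5143, 0.0082, 0.0797]
ee_rot: [3.142, 0.001, 3.142]
ft_force: [-1.1, -0.0, 4.6]
opening: 0.0218
grip_force: 58.9
```

```bash
python3 -c "
from h import *
st()"
```

```text
t3.80 pos [514.3   8.2  79.7] rpy [3.1415e+00 8.0000e-04 3.1415e+00] F [-1.1 -0.   4.6] open 21.8 grip 58.9 j [ 0.32  0.29 -0.27  0.   -1.01 -1.89]
```

Emit:
carry_out(
  translation=[
    [0,0,-4],
    [0,0,-10],
    [0,0,-20],
    [0,0,-25],
    [0,0,-10],
    [0,-10,0],
    [0,-25,0],
    [0,-35,0],
    [0,-35,0],
    [0,-35,0],
    [0,-35,0],
    [0,-35,0],
    [0,-35,0],
    [0,-30,0],
    [0,-15,0],
    [0,-5,0],
    [0,0,0],
  ],
  roll=[0,0,0,0,0,0,0,0,0,0,0,0,0,0,0,0,0],
  jaw=[1,1,1,1,1,1,1,1,1,1,1,1,1,1,1,1,1],
)

```text
t: 5.5
position: [0.5134, -0.2869, 0.1473]
ee_rot: [3.141, -0.001, 3.14]
ft_force: [0.6, 0.5, -1.9]
opening: 0.0221
grip_force: 59.0
```

```bash
python3 -c "
from h import *
st();to(517,-290,33)
d=shot('top','t2.png')"
```

```text
t5.50 pos [ 513.4 -286.9  147.3] rpy [ 3.1407e+00 -1.4000e-03  3.1404e+00] F [ 0.6  0.5 -1.9] open 22.1 grip 59.0 j [-0.24  0.37  0.04 -0.   -1.24 -1.33]
tool delta [ -3.8  -3.2 114.3] norm 114
```

View pics/t2.png

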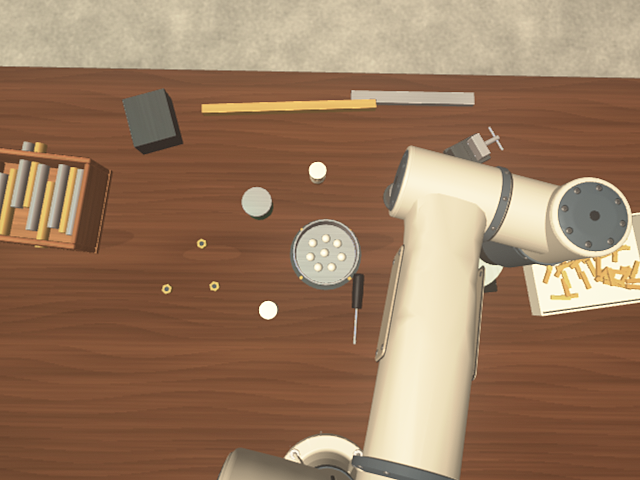

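The lid is off, and eight beads are in the pot around (325,253). Lowering the lid onto the mat.

Emit:
carry_out(
  translation=[
    [-4,-3,20],
    [0,0,40],
    [0,0,30],
    [0,0,15],
    [0,0,6],
    [0,0,2],
    [0,0,2],
    [0,0,0],
    [0,0,0],
  ],
  roll=[0,0,0,0,0,0,0,0,0],
  jaw=[1,1,1,1,1,1,1,1,1],
)

```text
t: 6.45
position: [0.5185, -0.2899, 0.0342]
ee_rot: [-3.141, 0.002, 3.142]
ft_force: [-0.0, 0.3, -2.2]
opening: 0.0221
grip_force: 59.1
```

Emit:
carry_out(
  translation=[
    [0,0,2],
    [0,0,0.5],
    [0,0,0],
    [0,0,0],
    [0,0,0],
    [0,0,0],
    [0,0,0],
    [0,0,0],
    [0,0,-15],
    [0,0,-35],
    [0,0,-45],
    [0,0,-45],
    [0,0,-20],
    [0,0,0],
  ],
  roll=[0,0,0,0,0,0,0,0,0,0,0,0,0,0],
  jaw=[1,1,-0.2,-0.2,-0.5,-0.8,-1,-1,-1,-1,-1,-1,-1,-1],
)

```text
t: 7.85
position: [0.5197, -0.2907, 0.1952]
ee_rot: [-3.138, 0.007, -3.141]
ft_force: [1.2, -0.6, -0.3]
opening: 0.0855
grip_force: 0.0
```

```bash
python3 -c "
from h import *
s=st();to(430,330,190)
d=shot('wrist');g=d['pixels'].astype(int)
f=lambda c,z:np.array([wplane(d,s,p,z) for p in c],np.float32)
print('lid',cv2.fitEllipse(f(blob(g.min(2)>140,(205,100,445,325)),.017)))
"
```

```text
t7.85 pos [ 519.7 -290.7  195.2] rpy [-3.1385  0.0074 -3.1415] F [ 1.2 -0.6 -0.3] open 85.5 grip 0.0 j [-0.25  0.35  0.14  0.   -1.34 -1.32]
tool delta [ 89.7 620.7   2.6] norm 627
lid ((518.2352294921875, -288.34295654296875), (153.69146728515625, 153.87127685546875), 31.07526397705078)
```

Emit:
carry_out(
  translation=[
    [4,20,0],
    [4,40,0],
    [4,44,0],
    [4,44,0],
    [4,44,0],
    [4,44,0],
    [4,44,0],
    [4,44,0],
    [4,44,0],
    [4,44,0],
    [4,44,0],
    [4,44,0],
    [0,44,0],
    [0,40,0],
    [0,20,0],
    [0,0,0],
    [0,0,0],
  ],
  roll=[0,0,0,0,0,0,0,0,0,0,0,0,0,0,0,0,0],
  jaw=[-1,-1,-1,-1,-1,-1,-1,-1,-1,-1,-1,-1,-1,-1,-1,-1,-1],
)

```text
t: 9.6
position: [0.4696, 0.3137, 0.1896]
ee_rot: [-3.14, -0.002, -3.141]
ft_force: [0.1, -0.7, 0.4]
opening: 0.0853
grip_force: 0.0
```

```bash
cat >> h.py <<'E'
def nuts(fn=None):
    s=bot.observe();d=shot('wrist',fn);hsv=cv2.cvtColor(d['pixels'],cv2.COLOR_RGB2HSV)
    m=((hsv[...,0]>15)&(hsv[...,0]<40)&(hsv[...,1]>60)&(hsv[...,2]>140)).astype(np.uint8)
    for c in cv2.findContours(m,cv2.RETR_EXTERNAL,cv2.CHAIN_APPROX_NONE)[0]:
        if cv2.contourArea(c)<60: continue
        w=np.array([wplane(d,s,p,.014) for p in c[:,0]],np.float32)
        (x,y),r=cv2.minEnclosingCircle(w)
        if r>15 or r<9: continue
        v=w-[x,y];rr=np.hypot(*v.T);a=np.arctan2(v[:,1],v[:,0])
        k=np.degrees(np.angle((rr**4*np.exp(6j*a)).sum()))/6
        print('nut px',c[:,0].mean(0).round(),'xy %.1f %.1f r %.1f'%(x,y,r),'corner at %.0f mod 60 deg'%(k%60))
E
python3 -c "
from h import *
st();nuts('w3.png')"
```

```text
t9.60 pos [469.6 313.7 189.6] rpy [-3.1398e+00 -1.7000e-03 -3.1414e+00] F [ 0.1 -0.7  0.4] open 85.3 grip 0.0 j [ 0.87  0.3   0.05 -0.   -1.32 -2.44]
nut px [303. 285.] xy 532.4 298.6 r 13.6 corner at 8 mod 60 deg
nut px [262. 179.] xy 435.7 264.6 r 12.3 corner at 15 mod 60 deg
nut px [390. 170.] xy 428.1 373.3 r 12.0 corner at 50 mod 60 deg
```

View pics/w3.png

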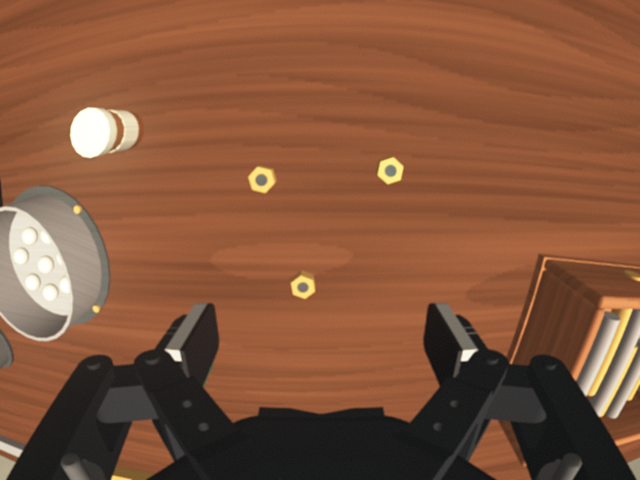

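Three nuts are visible: (303,286), (262,179) and (390,170). The pot with beads is at left and everything else is in place. Going for the nut at (534,298).

Emit:
carry_out(
  translation=[
    [-32,-8,0],
    [-32,-8,20],
    [0,0,40],
    [0,0,40],
    [0,0,30],
    [0,0,10],
    [0,0,0],
    [0,0,0],
  ],
  roll=[0,0,0,0,0,0,0,0],
  jaw=[-0.1,-0.1,-0.1,-0.1,-0.1,-0.1,-0.1,-0.1],
)

```text
t: 10.45
position: [0.5352, 0.2983, 0.0527]
ee_rot: [3.14, 0.003, 3.141]
ft_force: [0.6, 0.7, -0.1]
opening: 0.047
grip_force: 0.0
```

```bash
python3 -c "
from h import *
st();nuts();to(534,298,11)"
```

```text
t10.45 pos [535.2 298.3  52.7] rpy [3.1403e+00 2.5000e-03 3.1413e+00] F [ 0.6  0.7 -0.1] open 47.0 grip 0.0 j [ 0.76  0.49 -0.04  0.   -1.04 -2.34]
nut px [318. 276.] xy 532.4 298.1 r 13.4 corner at 7 mod 60 deg
nut px [246.  81.] xy 436.1 264.5 r 12.3 corner at 17 mod 60 deg
nut px [473.  71.] xy 427.4 373.3 r 11.9 corner at 50 mod 60 deg
tool delta [ 1.5 -0.8 42.1] norm 42
```

Emit:
carry_out(
  translation=[
    [1.5,0,20],
    [0,0,15],
    [0,0,6],
    [0,0,0],
    [0,0,0],
    [0,0,0],
    [0,0,0],
    [0,0,0],
    [0,0,0],
  ],
  roll=[0,0,0,0,0,0,0,0,0],
  jaw=[-0.1,-0.1,-0.1,-0.1,1,1,1,1,1],
)

```text
t: 11.4
position: [0.5335, 0.2988, 0.0114]
ee_rot: [3.14, 0.002, -3.141]
ft_force: [-0.9, -1.3, 5.8]
opening: 0.018
grip_force: 58.9
```

Emit:
carry_out(
  translation=[
    [0,0,-10],
    [0,0,-40],
    [0,0,-45],
    [-2,-25,-10],
    [-3,-40,0],
    [-3,-45,0],
    [-3,-45,0],
    [0,-45,0],
    [0,-45,0],
    [0,-30,0],
    [0,-15,10],
    [0,0,30],
    [0,0,20],
    [0,0,0],
    [0,0,0],
  ],
  roll=[0,0,0,0,0,0,0,0,0,0,0,0,0,0,0],
  jaw=[1,1,1,1,1,1,1,1,1,1,1,1,1,1,1],
)

```text
t: 12.9
position: [0.5437, 0.0085, 0.0551]
ee_rot: [-3.141, -0.0, -3.141]
ft_force: [0.5, -0.6, -0.4]
opening: 0.0181
grip_force: 58.8
```

```bash
python3 -c "
from h import *
st();to(542,8,46);shot('wrist','w4.png')"
```

```text
t12.90 pos [543.7   8.5  55.1] rpy [-3.1412e+00 -1.0000e-04 -3.1410e+00] F [ 0.5 -0.6 -0.4] open 18.1 grip 58.8 j [ 0.3   0.37 -0.22  0.   -0.98 -1.87]
tool delta [ 1.7 -0.5  9.1] norm 9
```

View pics/w4.png

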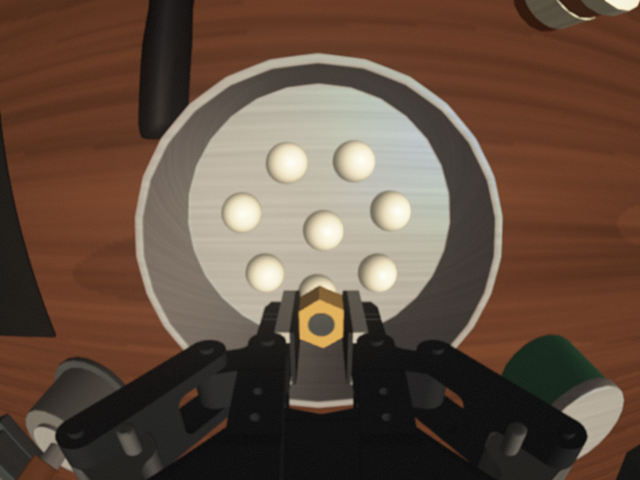

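The nut is held above the bead ring at (320,322), and the beads have gaps between them. I'll drop it between the centre bead and the far ring bead.

Emit:
carry_out(
  translation=[
    [11,0,5],
    [0,0,12],
    [0,0,0],
    [0,0,0],
    [0,0,0],
    [0,0,0],
    [0,0,0],
    [0,0,-20],
    [0,0,-40],
    [0,0,-50],
    [0,0,-20],
    [0,0,0],
  ],
  roll=[0,0,0,0,0,0,0,0,0,0,0,0],
  jaw=[1,1,1,0.35,0.2,0.2,0.2,0.2,0.2,-0.1,-0.1,-0.1],
)

```text
t: 14.15
position: [0.5348, 0.0084, 0.1721]
ee_rot: [3.14, 0.008, -3.141]
ft_force: [-0.0, 0.4, 0.5]
opening: 0.0469
grip_force: 0.0
```

```bash
python3 -c "
from h import *
st();nuts('w5.png');to(436,264.5,60)"
```

```text
t14.15 pos [534.8   8.4 172.1] rpy [ 3.1402  0.0081 -3.1415] F [-0.   0.4  0.5] open 46.9 grip 0.0 j [ 0.31  0.25 -0.07  0.   -1.24 -1.88]
nut px [320. 222.] xy 536.3 9.2 r 12.7 corner at 30 mod 60 deg
nut px [592. 123.] xy 435.7 264.7 r 12.3 corner at 16 mod 60 deg
tool delta [ 97.9 255.9 109.5] norm 295
```

View pics/w5.png

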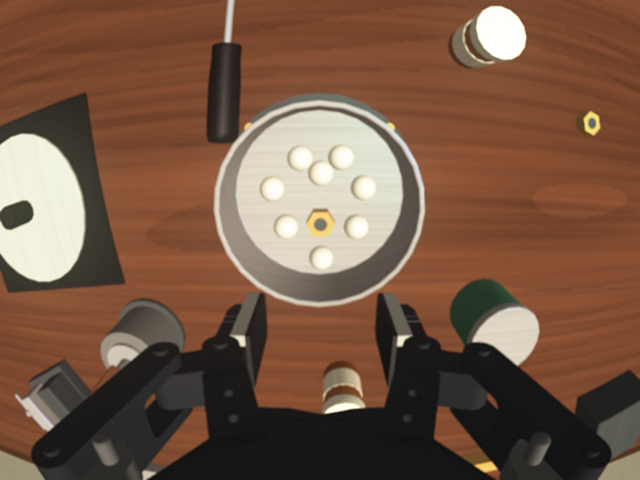

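Nut 1 is on the pot floor at (320,222), and all eight beads are inside. Next nut is at (436,264.5).

Emit:
carry_out(
  translation=[
    [10,26,0],
    [14,38,0],
    [15,39,0],
    [15,39,0],
    [15,39,0],
    [15,38,0],
    [10,26,0],
    [5,11,20],
    [0,0,45],
    [0,0,35],
    [0,0,10],
    [0,0,0],
    [0,0,0],
  ],
  roll=[0,0,0,0,0,0,0,0,-0.14,-0.14,0,0,0],
  jaw=[-0.1,-0.1,-0.1,-0.1,-0.1,-0.1,-0.1,-0.1,-0.1,-0.1,-0.1,-0.1,-0.1],
)

```text
t: 15.5
position: [0.4345, 0.2647, 0.059]
ee_rot: [3.141, 0.002, -2.864]
ft_force: [-0.1, -0.4, 0.7]
opening: 0.047
grip_force: 0.0
```

```bash
python3 -c "
from h import *
st();nuts();to(436,264.5,11)"
```

```text
t15.50 pos [434.5 264.7  59. ] rpy [ 3.1413e+00  1.8000e-03 -2.8642e+00] F [-0.1 -0.4  0.7] open 47.0 grip 0.0 j [ 0.86  0.31 -0.31  0.   -0.95 -2.15]
nut px [498. 309.] xy 427.8 374.2 r 12.2 corner at 50 mod 60 deg
nut px [318. 275.] xy 434.3 263.7 r 13.7 corner at 15 mod 60 deg
tool delta [-1.  -0.9 48.5] norm 49
```

Emit:
carry_out(
  translation=[
    [-0.5,-1,20],
    [0,0,20],
    [0,0,8],
    [0,0,0],
    [0,0,0],
    [0,0,0],
    [0,0,0],
    [0,0,0],
    [0,0,0],
  ],
  roll=[0,0,0,0,0,0,0,0,0],
  jaw=[-0.1,-0.1,-0.1,-0.1,1,1,1,1,1],
)

```text
t: 16.45
position: [0.4351, 0.2641, 0.0113]
ee_rot: [3.141, 0.003, -2.861]
ft_force: [-1.9, 0.2, 6.9]
opening: 0.0178
grip_force: 58.9
```

Emit:
carry_out(
  translation=[
    [0,0,-10],
    [0,0,-40],
    [0,0,-45],
    [0,0,-10],
    [-8,-22,0],
    [-14,-40,0],
    [-15,-43,0],
    [-15,-43,0],
    [-14,-43,0],
    [-10,-30,0],
    [-6,-16,20],
    [0,0,30],
    [0,0,20],
    [0,0,8],
    [0,0,0],
    [0,0,0],
  ],
  roll=[0,0,0.14,0.14,0,0,0,0,0,0,0,0,0,0,0,0],
  jaw=[1,1,1,1,1,1,1,1,1,1,1,1,1,1,1,1],
)

```text
t: 18.05
position: [0.5171, 0.0267, 0.038]
ee_rot: [3.141, 0.002, -3.141]
ft_force: [0.5, 0.0, 0.6]
opening: 0.018
grip_force: 58.8
```

Emit:
carry_out(
  translation=[
    [0,0,0],
    [0,0,0],
    [0,0,0],
    [0,0,0],
    [0,0,-20],
    [0,0,-40],
    [0,0,-50],
    [0,0,-30],
    [0,0,0],
    [0,0,0],
  ],
  roll=[0,0,0,0,0,0,0,0,0,0],
  jaw=[0.35,0.25,0.25,0.25,0.25,0.25,-0.1,-0.1,-0.1,-0.1],
)

```text
t: 19.05
position: [0.5163, 0.0266, 0.1772]
ee_rot: [3.141, 0.001, 3.141]
ft_force: [0.2, -0.6, -1.1]
opening: 0.0465
grip_force: 0.0
```

```bash
python3 -c "
from h import *
st();nuts('w6.png');to(428,373.5,60)"
```

```text
t19.05 pos [516.3  26.6 177.2] rpy [3.1406e+00 1.2000e-03 3.1412e+00] F [ 0.2 -0.6 -1.1] open 46.5 grip 0.0 j [ 0.35  0.22 -0.1  -0.   -1.25 -1.93]
nut px [299. 244.] xy 536.3 9.4 r 13.5 corner at 32 mod 60 deg
nut px [325. 221.] xy 517.2 31.8 r 12.7 corner at 51 mod 60 deg
tool delta [ 87.7 347.  116.3] norm 376
```

View pics/w6.png

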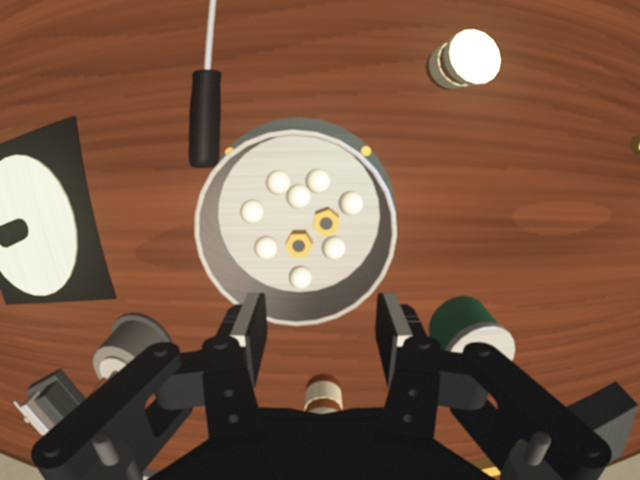

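Two nuts lie flat among the eight beads. Last one is at about (428,373.5).

Emit:
carry_out(
  translation=[
    [6,25,0],
    [10,40,0],
    [11,44,0],
    [11,44,0],
    [11,44,0],
    [11,44,0],
    [11,44,0],
    [11,38,0],
    [6,24,20],
    [0,0,45],
    [0,0,35],
    [0,0,15],
    [0,0,0],
    [0,0,0],
  ],
  roll=[0,0,0,0,0,0,0,0,0,0.1,0.08,0,0,0],
  jaw=[-0.1,-0.1,-0.1,-0.1,-0.1,-0.1,-0.1,-0.1,-0.1,-0.1,-0.1,-0.1,-0.1,-0.1],
)

```text
t: 20.5
position: [0.4283, 0.373, 0.0614]
ee_rot: [-3.14, -0.0, 2.962]
ft_force: [0.6, -0.7, 0.7]
opening: 0.0468
grip_force: 0.0
```

```bash
python3 -c "
from h import *
st();nuts();to(428,373.5,11)"
```

```text
t20.50 pos [428.3 373.   61.4] rpy [-3.1400e+00 -2.0000e-04  2.9618e+00] F [ 0.6 -0.7  0.7] open 46.8 grip 0.0 j [ 0.99  0.41 -0.15  0.   -1.02 -2.74]
nut px [320. 271.] xy 426.3 373.7 r 13.5 corner at 49 mod 60 deg
tool delta [ 0.7 -0.3 51.3] norm 51
```

Emit:
carry_out(
  translation=[
    [0.5,0,25],
    [0,0,18],
    [0,0,7],
    [0,0,0],
    [0,0,0],
    [0,0,0],
    [0,0,0],
    [0,0,0],
    [0,0,0],
  ],
  roll=[0,0,0,0,0,0,0,0,0],
  jaw=[-0.1,-0.1,-0.1,-0.1,1,1,1,1,1],
)

```text
t: 21.45
position: [0.4286, 0.3743, 0.0134]
ee_rot: [3.139, 0.002, 2.962]
ft_force: [-0.3, -0.7, 6.4]
opening: 0.0177
grip_force: 58.9
```

Emit:
carry_out(
  translation=[
    [0,0,-10],
    [0,0,-40],
    [0,0,-45],
    [0,0,-10],
    [-5,-23,0],
    [-9,-38,0],
    [-10,-45,0],
    [-10,-45,0],
    [-10,-45,0],
    [-10,-45,0],
    [-10,-45,0],
    [-10,-43,0],
    [-9,-34,0],
    [-5,-20,20],
    [0,0,30],
    [0,0,20],
    [0,0,8],
    [0,0,0],
    [0,0,0],
  ],
  roll=[0,0,-0.1,-0.08,0,0,0,0,0,0,0,0,0,0,0,0,0,0,0],
  jaw=[1,1,1,1,1,1,1,1,1,1,1,1,1,1,1,1,1,1,1],
)

```text
t: 23.35
position: [0.5166, -0.0093, 0.04]
ee_rot: [3.142, 0.002, -3.141]
ft_force: [1.0, 0.5, -0.7]
opening: 0.018
grip_force: 58.8
```

Emit:
carry_out(
  translation=[
    [0,0,0],
    [0,0,0],
    [0,0,0],
    [0,0,0],
    [0,0,-20],
    [0,0,-40],
    [0,0,-50],
    [-20,-20,-35],
    [-20,-30,0],
    [-15,-20,0],
    [0,0,0],
    [0,0,0],
  ],
  roll=[0,0,0,0,0,0,0,0,0,0,0,0],
  jaw=[0.35,0.25,0.25,0.25,0.25,0.25,0.25,-0.1,-0.1,-0.1,-0.1,-0.1],
)

```text
t: 24.55
position: [0.5705, -0.0798, 0.1833]
ee_rot: [3.141, -0.001, 3.14]
ft_force: [-0.4, -0.2, -0.4]
opening: 0.0471
grip_force: 0.0
```

```bash
python3 - <<'E'
from h import *
s=st();nuts('w7.png');t=shot('top','t7.png')
# rod from the top view if visible
d=t;g=d['pixels'].astype(int);hsv=cv2.cvtColor(d['pixels'],cv2.COLOR_RGB2HSV)
E
```

```text
t24.55 pos [570.5 -79.8 183.3] rpy [ 3.1414e+00 -1.0000e-03  3.1403e+00] F [-0.4 -0.2 -0.4] open 47.1 grip 0.0 j [ 0.13  0.33  0.07 -0.   -1.31 -1.7 ]
nut px [426. 181.] xy 537.3 10.3 r 12.1 corner at 32 mod 60 deg
nut px [452. 160.] xy 517.7 33.4 r 11.5 corner at 52 mod 60 deg
nut px [405. 156.] xy 516.8 -8.1 r 12.2 corner at 2 mod 60 deg
```

View pics/w7.png

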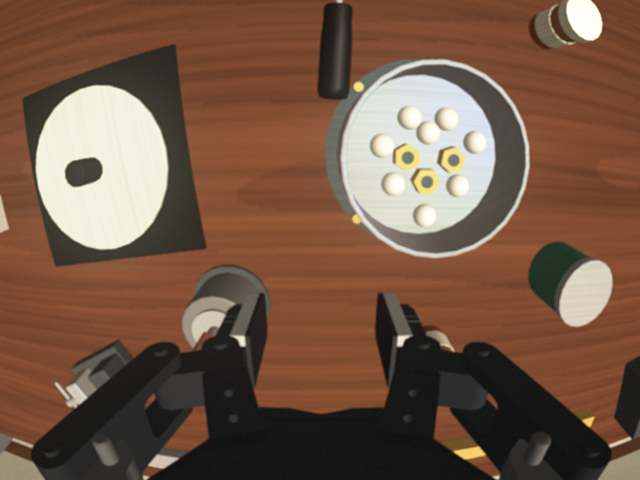

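All three nuts are in the pot, together with all eight beads, and the lid is on the mat. Now over the rod, turning the jaws to the handle flats.

Emit:
carry_out(
  translation=[
    [0,0,-35],
    [-15,-15,0],
    [-25,-25,0],
    [-20,-25,0],
    [-15,-20,0],
    [0,0,0],
    [0,0,0],
    [0,0,0],
    [0,0,0],
    [0,0,0],
    [0,0,0],
    [0,0,0],
  ],
  roll=[0,0,0,0,0,0.13,0.13,0.13,0.13,0.115,0,0],
  jaw=[-0.2,-0.2,-0.2,-0.2,-0.2,-0.2,-0.2,-0.2,-0.2,-0.2,-0.2,-0.2],
)

```text
t: 25.85
position: [0.6456, -0.1639, 0.219]
ee_rot: [3.142, -0.0, 2.51]
ft_force: [0.2, 0.5, -0.4]
opening: 0.0513
grip_force: 0.0
```

```bash
python3 - <<'E'
from h import *
s=st();d=shot('wrist','w8.png');to(655,-166,94)
g=d['pixels'].astype(int);hsv=cv2.cvtColor(d['pixels'],cv2.COLOR_RGB2HSV)
for z,n in((.08,'bot'),(.13,'top')):
    pass
E
```

```text
t25.85 pos [ 645.6 -163.9  219. ] rpy [ 3.1416 -0.      2.5104] F [ 0.2  0.5 -0.4] open 51.3 grip 0.0 j [-0.01  0.5   0.42 -0.   -1.49 -2.19]
tool delta [ -8.7   3.9 124.9] norm 125
```

View pics/w8.png

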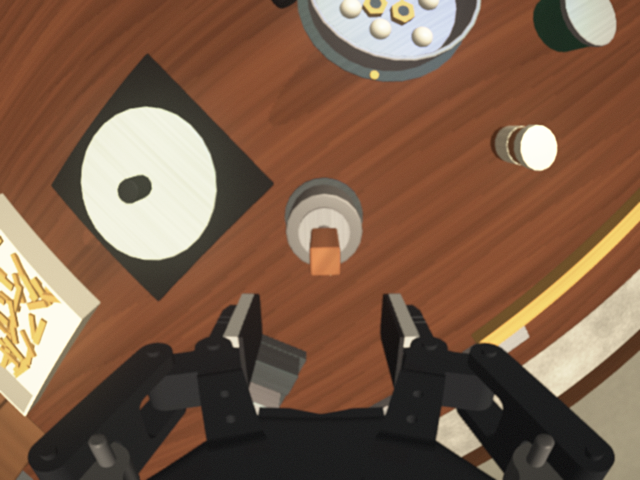

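The handle's top face spans about (311–340, 248–276), square to the image, so the jaws are aligned with it. I'll compute its position and the stand's.

```bash
python3 - <<'E'
from h import *
s=bot.observe();d=shot('wrist');g=d['pixels'].astype(int);hsv=cv2.cvtColor(d['pixels'],cv2.COLOR_RGB2HSV)
f=lambda c,z:np.array([wplane(d,s,p,z) for p in c],np.float32)
m=(hsv[...,0]<16)&(hsv[...,1]>80)&(hsv[...,2]>185)
c=blob(m,(300,240,352,285));print('top px',c.min(0),c.max(0));print('handle',cv2.minAreaRect(f(c,.130)))
m=(hsv[...,1]<60)&(g.min(2)>100)
c=blob(m,(275,170,375,275));w=f(c,.058)
print('stand px',c.min(0),c.max(0),cv2.minEnclosingCircle(w))
w2=w[c[:,1]<=225];print('stand half fit',cv2.fitEllipse(w2))
E
```

```text
top px [311. 247.] [340. 274.]
handle ((653.5377197265625, -165.06048583984375), (18.50229263305664, 18.618343353271484), 53.31448745727539)
stand px [287. 193.] [361. 261.] ((653.1315307617188, -164.89605712890625), 31.606523513793945)
stand half fit ((652.2198486328125, -164.61477661132812), (59.13297653198242, 62.058815002441406), 168.55148315429688)
```

Emit:
carry_out(
  translation=[
    [-7,4,20],
    [0,0,40],
    [0,0,35],
    [0,0,20],
    [0,0,10],
    [0,0,0],
    [0,0,0],
    [0,0,0],
    [0,0,0],
    [0,0,0],
    [0,0,0],
    [0,0,0],
  ],
  roll=[0,0,0,0,0,0,0,0,0,0,0,0],
  jaw=[-0.2,-0.2,-0.2,-0.2,-0.2,-0.2,-0.2,1,1,1,1,1],
)

```text
t: 27.15
position: [0.6544, -0.1656, 0.0951]
ee_rot: [3.141, 0.002, 2.507]
ft_force: [-1.2, 0.7, 6.1]
opening: 0.0192
grip_force: 59.0
```

```bash
python3 -c "
from h import *
st()"
```

```text
t27.15 pos [ 654.4 -165.6   95.1] rpy [3.1407e+00 2.1000e-03 2.5067e+00] F [-1.2  0.7  6.1] open 19.2 grip 59.0 j [-0.02  0.57  0.22  0.   -1.22 -2.19]
```

Emit:
carry_out(
  translation=[
    [0,0,-4],
    [0,0,-12],
    [0,0,-25],
    [0,0,-30],
    [0,0,-10],
    [0,0,0],
    [0,0,0],
    [0,0,0],
    [0,0,0],
    [0,0,0],
    [0,0,0],
    [0,0,0],
  ],
  roll=[0,0,0,0,0,-0.13,-0.13,-0.13,-0.13,-0.115,0,0],
  jaw=[1,1,1,1,1,1,1,1,1,1,1,1],
)

```text
t: 28.35
position: [0.6536, -0.1654, 0.1745]
ee_rot: [3.141, -0.001, 3.138]
ft_force: [-0.7, 0.5, -1.2]
opening: 0.0194
grip_force: 58.6
```

```bash
python3 - <<'E'
from h import *
st();to(520.6,45.6,175)
d=bot.get_image('wrist');im=cv2.cvtColor(cv2.imread('pics/w7.png'),cv2.COLOR_BGR2RGB)
s={'position':np.array([.5705,-.0798,.1833]),'ee_rot':np.array([3.1414,-.001,3.1403])}
for z,l in((.015,[(410,118),(447,118),(429,132),(475,142),(383,145),(394,184),(458,186),(425,215)]),(.019,[(426,181),(452,160),(405,156)])):
    for p in l: w=wplane(d,s,p,z);print(p,np.round(w-[514.7,8.1],0),'dist to entry %.0f'%np.hypot(*(w-[520.6,45.6])))
cv2.imwrite('pics/w9.png',d['pixels'][:,:,::-1])
E
```

```text
t28.35 pos [ 653.6 -165.4  174.5] rpy [ 3.1413e+00 -7.0000e-04  3.1383e+00] F [-0.7  0.5 -1.2] open 19.4 grip 58.6 j [-0.02  0.53  0.35 -0.   -1.4  -1.56]
tool delta [133.7 210.6  -0.4] norm 249
(410, 118) [-31. -14.] dist to entry 63
(447, 118) [-33.  19.] dist to entry 43
(429, 132) [-20.   3.] dist to entry 43
(475, 142) [-14.  45.] dist to entry 21
(383, 145) [ -7. -36.] dist to entry 74
(394, 184) [ 25. -26.] dist to entry 66
(458, 186) [25. 32.] dist to entry 20
(425, 215) [51.  3.] dist to entry 57
(426, 181) [21.  1.] dist to entry 40
(452, 160) [ 3. 23.] dist to entry 15
(405, 156) [  1. -18.] dist to entry 56
```

View pics/w9.png

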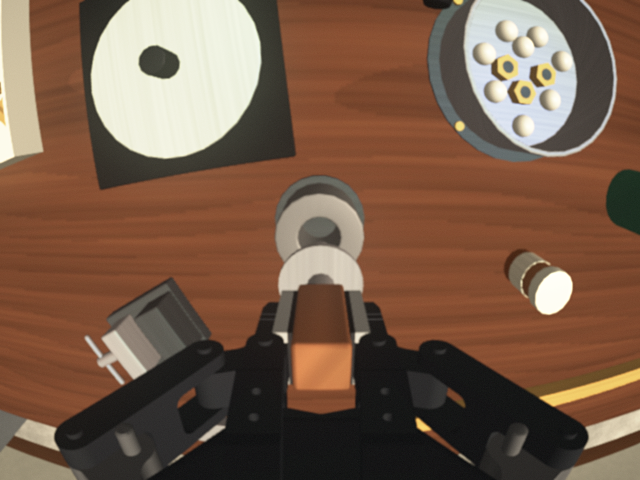

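The rod is out of the stand and hanging straight. The planned entry point is too near a nut, so I'll enter at (−29,−36) from the pot centre, which is clear.

Emit:
carry_out(
  translation=[
    [12,9.6,0],
    [20,16,0],
    [28,23,0],
    [32,26,0],
    [32,26,0],
    [24,20,0],
    [14,12,0],
    [6,5,0],
    [0,0,0],
    [0,0,0],
  ],
  roll=[0,0,0,0,0,0,0,0,0,0],
  jaw=[1,1,1,1,1,1,1,1,1,1],
)

```text
t: 29.4
position: [0.4864, -0.0282, 0.1749]
ee_rot: [-3.141, 0.0, 3.141]
ft_force: [0.6, -0.4, -2.0]
opening: 0.0194
grip_force: 58.8
```

```bash
python3 - <<'E'
from h import *
st();to(485.7,-27.9,98);shot('top','t9.png')
im=cv2.imread('pics/t9.png');cv2.imwrite('pics/t9c.png',cv2.resize(im[190:310,250:430],(720,480),interpolation=cv2.INTER_CUBIC))
E
```

```text
t29.40 pos [486.4 -28.2 174.9] rpy [-3.1414e+00  5.0000e-04  3.1407e+00] F [ 0.6 -0.4 -2. ] open 19.4 grip 58.8 j [ 0.26  0.16 -0.18  0.   -1.23 -1.84]
tool delta [ 0.7  0.3 76.9] norm 77
```

Down slowly. Target TCP z is about 98, which puts the tip at 11 mm.

Emit:
carry_out(
  translation=[
    [0.5,0,20],
    [0,0,20],
    [0,0,15],
    [0,0,10],
    [0,0,7],
    [0,0,4],
    [0,0,0],
    [0,0,0],
  ],
  roll=[0,0,0,0,0,0,0,0],
  jaw=[1,1,1,1,1,1,1,1],
)

```text
t: 30.25
position: [0.4857, -0.0279, 0.0993]
ee_rot: [3.142, 0.001, 3.141]
ft_force: [-0.1, 0.2, -1.3]
opening: 0.0194
grip_force: 58.8
```

Emit:
carry_out(
  translation=[
    [-11.7,2.1,1],
    [-11.3,-3.7,0],
    [-11.9,0,0],
    [-11.3,3.7,0],
    [-9.6,7,0],
    [-7,9.6,0],
    [-3.7,11.3,0],
    [0,11.9,0],
    [3.7,11.3,0],
    [7,9.6,0],
  ],
  roll=[0,0,0,0,0,0,0,0,0,0],
  jaw=[1,1,1,1,1,1,1,1,1,1],
)

```text
t: 31.25
position: [0.5405, 0.0362, 0.0978]
ee_rot: [3.142, -0.0, -3.141]
ft_force: [-0.7, -0.2, -1.6]
opening: 0.0194
grip_force: 58.7
```

```bash
python3 -c "
from h import *
s=st();v=s['position'][:2]*1000-[514.7,8.1];print(v,np.hypot(*v),np.degrees(np.arctan2(v[1],v[0])))"
```

```text
t31.25 pos [540.5  36.2  97.8] rpy [ 3.1415e+00 -1.0000e-04 -3.1412e+00] F [-0.7 -0.2 -1.6] open 19.4 grip 58.7 j [ 0.36  0.33 -0.17 -0.   -1.08 -1.93]
[25.81655572 28.0702013 ] 38.13699975794244 47.3948217279273
```

Emit:
carry_out(
  translation=[
    [9.6,7,0],
    [11.3,3.7,0],
    [11.9,0,0],
    [11.3,-3.7,0],
    [9.6,-7,0],
    [7,-9.6,0],
    [3.7,-11.3,0],
    [0,-11.9,0],
    [-3.7,-11.3,0],
    [-7,-9.6,0],
    [-9.6,-7,0],
    [-11.3,-3.7,0],
    [-11.9,0,0],
    [-11.3,3.7,0],
    [-9.6,7,0],
    [-7,9.6,0],
    [-3.7,11.3,0],
    [0,11.9,0],
    [3.7,11.3,0],
    [7,9.6,0],
  ],
  roll=[0,0,0,0,0,0,0,0,0,0,0,0,0,0,0,0,0,0,0,0],
  jaw=[1,1,1,1,1,1,1,1,1,1,1,1,1,1,1,1,1,1,1,1],
)

```text
t: 33.25
position: [0.5405, 0.0362, 0.0978]
ee_rot: [3.141, -0.0, -3.141]
ft_force: [-0.2, -0.4, -1.4]
opening: 0.0192
grip_force: 58.8
```

```bash
python3 -c "
from h import *
s=st();v=s['position'][:2]*1000-[514.7,8.1];print(v,np.hypot(*v),np.degrees(np.arctan2(v[1],v[0])))
shot('wrist','w10.png')"
```

```text
t33.25 pos [540.5  36.2  97.8] rpy [ 3.1415 -0.     -3.1411] F [-0.2 -0.4 -1.4] open 19.2 grip 58.8 j [ 0.36  0.32 -0.17 -0.   -1.08 -1.93]
[25.83226592 28.09711842] 38.16744720140013 47.40481661571954
```

View pics/w10.png

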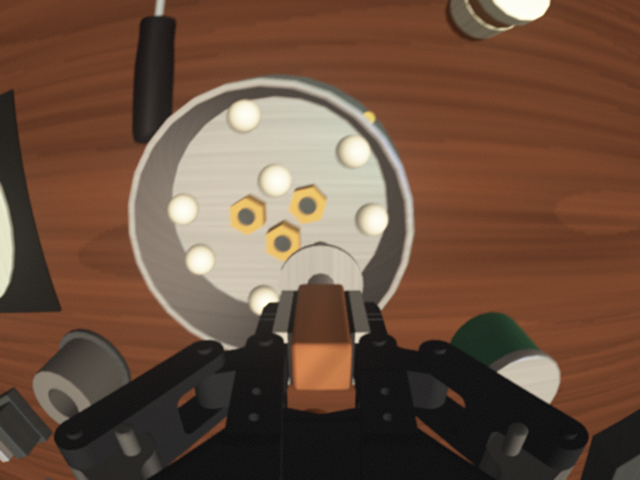

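After 1½ turns the beads have been pushed toward the wall and nothing has spilled. Continuing for 1½ more.

Emit:
carry_out(
  translation=[
    [9.6,7,0],
    [11.3,3.7,0],
    [11.9,0,0],
    [11.3,-3.7,0],
    [9.6,-7,0],
    [7,-9.6,0],
    [3.7,-11.3,0],
    [0,-11.9,0],
    [-3.7,-11.3,0],
    [-7,-9.6,0],
    [-9.6,-7,0],
    [-11.3,-3.7,0],
    [-11.9,0,0],
    [-11.3,3.7,0],
    [-9.6,7,0],
    [-7,9.6,0],
    [-3.7,11.3,0],
    [0,11.9,0],
    [3.7,11.3,0],
    [7,9.6,0],
  ],
  roll=[0,0,0,0,0,0,0,0,0,0,0,0,0,0,0,0,0,0,0,0],
  jaw=[1,1,1,1,1,1,1,1,1,1,1,1,1,1,1,1,1,1,1,1],
)

```text
t: 35.3
position: [0.5405, 0.0362, 0.0978]
ee_rot: [3.141, -0.0, -3.141]
ft_force: [0.0, -0.2, -1.1]
opening: 0.0194
grip_force: 58.7
```

Emit:
carry_out(
  translation=[
    [9.6,7,0],
    [11.3,3.7,0],
    [11.9,0,0],
    [11.3,-3.7,0],
    [9.6,-7,0],
    [7,-9.6,0],
    [3.7,-11.3,0],
    [0,-11.9,0],
    [-3.7,-11.3,0],
    [-7,-9.6,0],
    [-9.6,-7,0],
    [-11.3,-3.7,0],
    [-11.9,0,0],
    [0,0,0],
    [0,0,0],
    [0,0,-15],
    [0,0,-30],
    [0,0,-40],
    [0,0,-5],
    [0,0,0],
  ],
  roll=[0,0,0,0,0,0,0,0,0,0,0,0,0,0,0,0,0,0,0,0],
  jaw=[1,1,1,1,1,1,1,1,1,1,1,1,1,1,1,1,1,1,1,1],
)

```text
t: 37.3
position: [0.5207, -0.0291, 0.1891]
ee_rot: [3.141, 0.003, -3.141]
ft_force: [-0.1, 0.3, -1.3]
opening: 0.0194
grip_force: 58.8
```

```bash
python3 -c "
from h import *
s=st();to(654,-165.4,190);shot('wrist','w11.png')"
```

```text
t37.30 pos [520.7 -29.1 189.1] rpy [ 3.1406e+00  3.0000e-03 -3.1415e+00] F [-0.1  0.3 -1.3] open 19.4 grip 58.8 j [ 0.24  0.22 -0.07 -0.   -1.28 -1.82]
tool delta [-133.3 -136.3   -0.6] norm 191
```

View pics/w11.png

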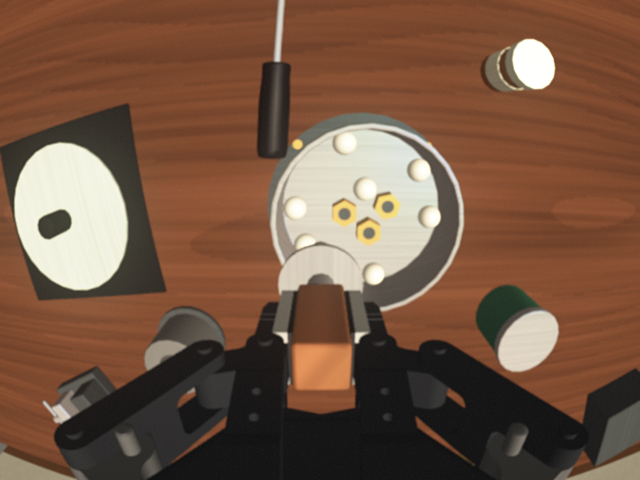

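3.1 turns are done. The nuts are grouped in the centre and the beads lie outward along the wall. I'll check how far the beads have moved.

```bash
python3 - <<'E'
from h import *
from scipy.optimize import linear_sum_assignment as L
s=bot.observe();d=shot('wrist')
B=np.array([(-31,-14),(-33,19),(-20,3),(-14,45),(-7,-36),(25,-26),(25,32),(51,3)])
A=np.array([wplane(d,s,p,.015) for p in((345,142),(420,169),(429,216),(365,188),(295,208),(305,243),(373,273))])-[514.7,8.1]
print(np.round(A),np.round(np.hypot(*A.T)))
D=np.hypot(*(B[:,None]-A[None]).transpose(2,0,1));i,j=L(D);print(i,j,np.round(D[i,j]))
t=shot('top');g=t['pixels'];cv2.imwrite('pics/t11.png',cv2.resize(g[205:300,275:380,::-1],(525,475),interpolation=cv2.INTER_CUBIC))
E
```

```text
[[-60. -16.]
 [-39.  48.]
 [  3.  59.]
 [-21.   1.]
 [ -4. -58.]
 [ 27. -50.]
 [ 56.  11.]] [62. 62. 59. 21. 58. 57. 57.]
[0 1 2 3 4 5 7] [0 1 3 2 4 5 6] [29. 30.  2. 22. 22. 24.  9.]
```

Six beads have moved 22–30 mm outward and the others less. That counts as stirred. Returning the rod to the stand.

Emit:
carry_out(
  translation=[
    [-8,-8,0],
    [-18,-18,0],
    [-26,-27,0],
    [-28,-29,0],
    [-26,-26,0],
    [-16,-17,0],
    [-8,-8,0],
    [-3,-3,0],
    [0,0,0],
    [0,0,0],
    [0,0,0],
    [0,0,0],
    [0,0,0],
    [0,0,0],
    [0,0,0],
  ],
  roll=[0,0,0,0,0,0,0,0,0.13,0.13,0.13,0.13,0.115,0,0],
  jaw=[1,1,1,1,1,1,1,1,1,1,1,1,1,1,1],
)

```text
t: 38.95
position: [0.6529, -0.1653, 0.1874]
ee_rot: [-3.141, -0.001, 2.51]
ft_force: [-0.2, 0.9, -1.7]
opening: 0.0194
grip_force: 58.8
```

```bash
python3 - <<'E'
from h import *
st();to(654,-165.4,160)
s=bot.observe();d=shot('wrist','w12.png')
E
```

```text
t38.95 pos [ 652.9 -165.3  187.4] rpy [-3.1413e+00 -7.0000e-04  2.5098e+00] F [-0.2  0.9 -1.7] open 19.4 grip 58.8 j [-0.02  0.52  0.38 -0.   -1.43 -2.19]
tool delta [-1.   0.6 27.4] norm 27
```

View pics/w12.png

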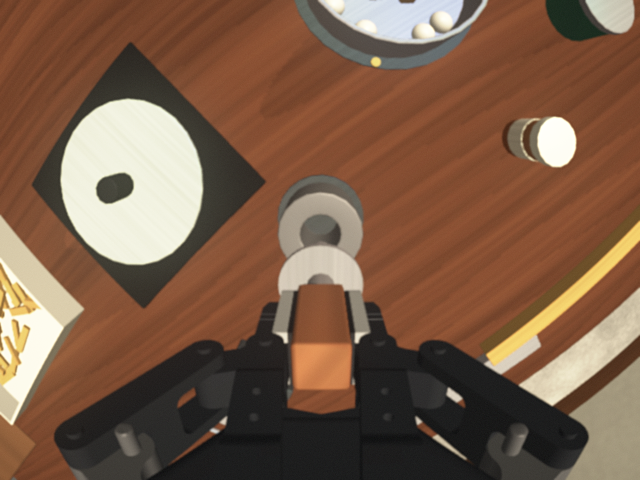

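The rod is straight and in line with the stand's hole at (321,231). Inserting.

Emit:
carry_out(
  translation=[
    [-0.8,0.5,10],
    [0,0,20],
    [0,0,20],
    [0,0,20],
    [0,0,10],
    [0,0,6],
    [0,0,3],
    [0,0,2],
    [0,0,0],
    [0,0,0],
  ],
  roll=[0,0,0,0,0,0,0,0,0,0],
  jaw=[1,1,1,1,1,1,1,1,1,1],
)

```text
t: 40.0
position: [0.6545, -0.1657, 0.0975]
ee_rot: [3.141, 0.001, 2.507]
ft_force: [0.7, -0.4, -0.2]
opening: 0.0193
grip_force: 58.8
```

Emit:
carry_out(
  translation=[
    [0,0,1],
    [0,0,1],
    [0,0,0.6],
    [0,0,0],
    [0,0,0],
  ],
  roll=[0,0,0,0,0],
  jaw=[1,1,1,1,1],
)

```text
t: 40.5
position: [0.6543, -0.1656, 0.0952]
ee_rot: [3.141, 0.001, 2.507]
ft_force: [-2.5, 0.8, 5.3]
opening: 0.0197
grip_force: 59.5
```

Emit:
carry_out(
  translation=[
    [0,0,0],
    [0,0,0],
    [0,0,0],
    [0,0,0],
    [0,0,0],
    [0,0,-15],
    [0,0,-35],
    [0,0,-40],
    [0,0,-30],
    [0,0,0],
    [0,0,0],
  ],
  roll=[0,0,0,0,0,0,0,0,0,0,0],
  jaw=[0.3,0,-0.2,-0.2,-0.2,-0.2,-0.2,-0.2,-0.2,-0.2,-0.2],
)

```text
t: 41.6
position: [0.6544, -0.1655, 0.2149]
ee_rot: [3.14, 0.001, 2.506]
ft_force: [0.3, -0.2, -0.6]
opening: 0.0517
grip_force: 0.0
```

```bash
python3 - <<'E'
from h import *
s=st();d=shot('wrist','w13.png');g=d['pixels'].astype(int);hsv=cv2.cvtColor(d['pixels'],cv2.COLOR_RGB2HSV)
f=lambda c,z:np.array([wplane(d,s,p,z) for p in c],np.float32)
m=(hsv[...,0]<16)&(hsv[...,1]>80)&(hsv[...,2]>185)
try:
    c=blob(m,(290,230,362,295));print('top px',c.min(0),c.max(0));print('handle',cv2.minAreaRect(f(c,.130)))
except Exception as e: print(e)
E
```

```text
t41.60 pos [ 654.4 -165.5  214.9] rpy [3.1402e+00 1.3000e-03 2.5064e+00] F [ 0.3 -0.2 -0.6] open 51.7 grip 0.0 j [-0.02  0.52  0.44 -0.   -1.49 -2.19]
top px [306. 236.] [336. 264.]
handle ((653.8755493164062, -163.7410125732422), (18.76828384399414, 18.50643539428711), 53.55494689941406)
```

The rod is seated again, with its handle at the original place and height. Now over to the lid.

Emit:
carry_out(
  translation=[
    [0,0,0],
    [0,0,0],
    [0,0,0],
    [0,0,0],
    [0,0,0],
    [15,-14,0],
    [30,-27,0],
    [34,-31,0],
    [31,-28,0],
    [20,-17,0],
    [6,-6,0],
    [0,0,0],
    [0,0,0],
  ],
  roll=[-0.13,-0.13,-0.13,-0.13,-0.115,0,0,0,0,0,0,0,0],
  jaw=[-1,-1,-1,-1,-1,-1,-1,-1,-1,-1,-1,-1,-1],
)

```text
t: 42.95
position: [0.5184, -0.288, 0.2134]
ee_rot: [3.141, -0.001, -3.142]
ft_force: [0.3, -0.0, 0.2]
opening: 0.0855
grip_force: 0.0
```

```bash
python3 - <<'E'
from h import *
s=st();d=shot('wrist');g=d['pixels'].astype(int)
f=lambda c,z:np.array([wplane(d,s,p,z) for p in c],np.float32)
e=cv2.fitEllipse(f(blob(g.min(2)>140,(215,100,430,325)),.017));print('lid',e);to(*e[0],60)
t=shot('top')
E
```

```text
t42.95 pos [ 518.4 -288.   213.4] rpy [ 3.1409e+00 -1.0000e-03 -3.1416e+00] F [ 0.3 -0.   0.2] open 85.5 grip 0.0 j [-0.24  0.35  0.17 -0.   -1.4  -1.33]
lid ((518.6807861328125, -288.48602294921875), (153.91180419921875, 154.0501708984375), 36.977508544921875)
tool delta [-1.000e-01 -8.000e-01  1.534e+02] norm 153
```

Emit:
carry_out(
  translation=[
    [0,-1,40],
    [0,0,45],
    [0,0,45],
    [0,0,30],
    [0,0,14],
    [0,0,6],
    [0,0,0],
    [0,0,0],
    [0,0,0],
    [0,0,0],
    [0,0,0],
    [0,0,0],
    [0,0,0],
    [0,0,0],
  ],
  roll=[0,0,0,0,0,0,0,0,0,0,0,0,0,0],
  jaw=[-1,-1,-1,-1,-1,-1,-1,-1,1,1,1,1,1,1],
)

```text
t: 44.45
position: [0.5183, -0.2898, 0.0348]
ee_rot: [-3.141, 0.001, -3.142]
ft_force: [-1.9, 0.4, 4.2]
opening: 0.0222
grip_force: 58.9
```

```bash
python3 -c "
from h import *
st()"
```

```text
t44.45 pos [ 518.3 -289.8   34.8] rpy [-3.1411e+00  7.0000e-04 -3.1416e+00] F [-1.9  0.4  4.2] open 22.2 grip 58.9 j [-0.25  0.48 -0.11  0.   -0.98 -1.32]
```

Emit:
carry_out(
  translation=[
    [0,0,-4],
    [0,0,-12],
    [0,0,-25],
    [0,0,-35],
    [0,0,-30],
    [0,0,-10],
    [0,10,0],
    [0,25,0],
    [1,35,0],
    [1,35,0],
    [1,35,0],
    [1,35,0],
    [0,35,0],
    [0,35,0],
    [0,30,0],
    [0,15,0],
    [0,7,0],
    [0,0,0],
    [0,0,0],
  ],
  roll=[0,0,0,0,0,0,0,0,0,0,0,0,0,0,0,0,0,0,0],
  jaw=[1,1,1,1,1,1,1,1,1,1,1,1,1,1,1,1,1,1,1],
)

```text
t: 46.35
position: [0.5138, 0.0067, 0.1497]
ee_rot: [-3.141, -0.001, 3.141]
ft_force: [-0.5, -0.1, -1.9]
opening: 0.0226
grip_force: 59.0
```

```bash
python3 -c "
from h import *
st();to(514.3,8.2,90)"
```

```text
t46.35 pos [513.8   6.7 149.7] rpy [-3.1412e+00 -9.0000e-04  3.1408e+00] F [-0.5 -0.1 -1.9] open 22.6 grip 59.0 j [ 0.32  0.23 -0.16  0.   -1.18 -1.89]
tool delta [-0.6  1.5 59.7] norm 60
```

Emit:
carry_out(
  translation=[
    [-0.5,1.5,15],
    [0,0,20],
    [0,0,14],
    [0,0,8],
    [0,0,3],
    [0,0,2],
    [0,0,2],
    [0,0,0],
    [0,0,0],
  ],
  roll=[0,0,0,0,0,0,0,0,0],
  jaw=[1,1,1,1,1,1,1,1,1],
)

```text
t: 47.25
position: [0.5149, 0.009, 0.0866]
ee_rot: [3.141, 0.001, 3.142]
ft_force: [0.9, 0.1, -2.8]
opening: 0.0222
grip_force: 59.0
```

Emit:
carry_out(
  translation=[
    [0.5,-0.5,2],
    [0,0,1],
    [0,0,1],
    [0,0,0],
    [0,0,0],
  ],
  roll=[0,0,0,0,0],
  jaw=[1,1,1,1,1],
)

```text
t: 47.75
position: [0.5143, 0.0084, 0.0827]
ee_rot: [-3.141, 0.001, -3.142]
ft_force: [-2.6, -0.5, 4.6]
opening: 0.0218
grip_force: 59.5
```

Seated: contact force came at the expected 82.7 mm. Releasing and checking.

Emit:
carry_out(
  translation=[
    [0,0,0],
    [0,0,0],
    [0,0,0],
    [0,0,0],
    [0,0,0],
    [0,0,-15],
    [0,0,-35],
    [0,0,-45],
    [0,0,-45],
    [0,0,-20],
    [0,0,0],
    [0,0,0],
  ],
  roll=[0,0,0,0,0,0,0,0,0,0,0,0],
  jaw=[0.3,0,-0.5,-0.8,-0.8,-0.8,-0.8,-0.8,-0.8,-0.8,-0.8,-0.8],
)

```text
t: 48.95
position: [0.514, 0.0086, 0.242]
ee_rot: [3.141, 0.0, 3.141]
ft_force: [-1.0, 0.1, -0.7]
opening: 0.0773
grip_force: 0.0
```

```bash
python3 - <<'E'
from h import *
s=st();d=shot('wrist','w14.png');g=d['pixels'].astype(int)
f=lambda c,z:np.array([wplane(d,s,p,z) for p in c],np.float32)
print('lid',cv2.fitEllipse(f(blob(g.min(2)>140,(225,100,425,320)),.065)))
sc=shot('scene','s14.png');P=cloud(sc);m=(P[...,2]>.05)&(np.hypot(P[...,0]-.5145,P[...,1]-.008)<.07)&(np.hypot(P[...,0]-.5145,P[...,1]-.008)>.02)
q=P[m&(P[...,2]<.08)];A=np.c_[q[:,:2]-[.5145,.008],np.ones(len(q))];print('lid plane',np.linalg.lstsq(A,q[:,2],rcond=None)[0],len(q))
E
```

```text
t48.95 pos [514.    8.6 242. ] rpy [3.1410e+00 1.0000e-04 3.1413e+00] F [-1.   0.1 -0.7] open 77.3 grip 0.0 j [ 0.32  0.18  0.02 -0.   -1.41 -1.89]
lid ((514.5430908203125, 9.800479888916016), (154.5992431640625, 155.0365447998047), 73.56924438476562)
lid plane [ 0.00059698 -0.00243411  0.0654232 ] 2166
```

View pics/s14.png

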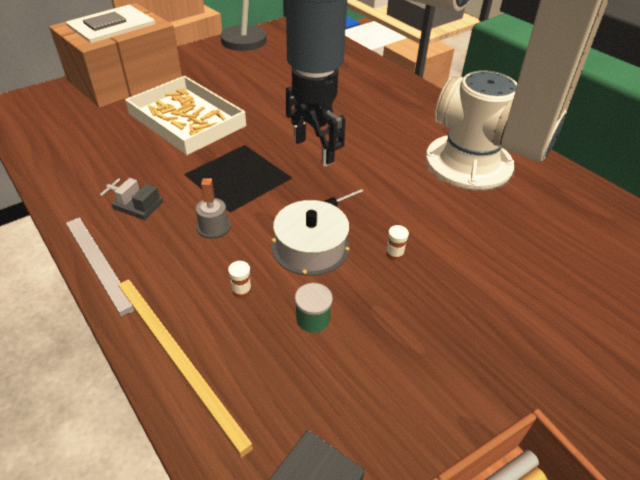

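The lid is flat at 65 mm and closed at (311,222). The rod is in its stand at (210,205), and the jars and screwdriver haven't moved. No nuts or beads are on the bench.

```bash
python3 -c "
from station import bot
print(bot.sign_off())"
```

```text
the job is handed in; nothing more can be done
None
```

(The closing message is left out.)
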